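# Dry-fit a half-lapped cabinet door frame on the assembly board

### The arm

A 6-joint arm with a two-finger parallel gripper is mounted at the origin on a cart in front of the work surface, level with it; the furniture and walls round the work are solid. World frame = base frame: x ahead of the robot, y to its left, z up, the work surface at z = 0. Lengths are in m, angles in degrees, forces in N, time in s.
With the tool pointing down it reaches from about 0.275 to 0.875 m from the base axis. Payload 12.5 kg.
Tool frame: the origin (TCP) lies at the very end of the fingers, on their centre line; the grasp point (between the pads) lies 19 mm behind it; z points along the fingers, y is the line along which they close (so a half turn about z gives the same grasp; the last joint's range is limited). The gripper opens to 85 mm and grips with 20 to 120 N. Pads are 22 mm wide; open, the fingers measure 114 mm over their backs; the gripper's body (76 mm by 85 mm) begins 54 mm behind the grasp point. The pads swing forward as they close: fully open they stand 13 mm farther back than shut.
Start: joints at [-4.847, 20.094, 94.641, -0, 65.266, -4.847], TCP at [0.55, 0, 0.231] pointing down, gripper open.
Joint ranges: [-157.81, 157.81], [-45, 120.19], [0.68, 151.7], [-89.99, 269.99], [4.06, 180], [-164.3, 164.3]. Speed limits (degrees/s): [127.2, 127.2, 159.86, 180, 180, 180].

### API

Orientations are given as a 3x3 rotation matrix whose columns are the frame's x, y, z axes.
In Python, from workcell import state, imaging, workorder gives the robot as it stands.
- The arm moves only by the shell command python3 -m creep 'ROWS' [FORCE]. ROWS is JSON, a list of rows, each an object with "travel": the shift along the tool's x, y, z in m, a list of three; "turn": the turn, a rotation vector about the tool's x, y, z in rad, a list of three; "jaw": the closure, from 0 (fully open) to 1 (shut). A call has exactly 8 rows; each row is the pose to reach, as a shift and turn from the pose commanded when the call began, along the tool's axes at that moment; what a row does not reach only later rows make up. A row lasts 1/8 s, in which the tool goes at most 62.5 mm and 10.7 degrees, less where a joint would pass 70% of its speed; a pose out of reach is approached as far as the arm can. A call with a gripper value outside its range is refused whole. The fingers move at their own pace and stop on an object; FORCE is the grip in N (left out, the last holds). Time passes only in rows, so rows that repeat a pose let the fingers close, or fill a call up. It gives the time, the measured TCP pose, the force, the opening and the grip force at its end, in the units of the state.
- state(): the state, without advancing time (a new reading comes with each control period).
- imaging.read_camera(name): name is "scene" or "side" or "wrist"; returns the picture (420x560x3 uint8, blue, green, red); there is no depth.
- imaging.camera_params(name): a dict with "fovy" (degrees; the focal length in pixels is half the picture's height over the tangent of half this angle, whatever the lens; pixels are square), "cx", "cy" (the principal point, pixels), "D" ([k1, k2, p1, p2, k3] as OpenCV has them; the pictures are not rectified), "eye" and "orientation" of the camera in the world. Camera axes: x right, y up, looking along -z (the intrinsics and any distortion apply to the point x, -y, -z); pixel columns grow to the right and rows downward; lengths in m; the calibration is good to about 2 mm. A picture is of the moment at which its call begins: read the wrist's pose just before it. camera_params takes no time and is no camera call; for the wrist camera it gives the pose at the moment of the call.
- workorder.job_done(): hands the job in; it is judged then, once.
The state is a dict: "time_s": time; "joints": joint angles; "qvel": joint speeds; "joint_efforts": joint torques, N m; "tcp_pos": TCP position; "tool_rot": TCP orientation; "contact_force": force on the tool from outside, world axes, zero at the start; "ft_torque": the same for the moment, N m; "opening": opening from 0.0 (shut) to 1.0 (fully open); "gripper_force": force on a finger pad.
Only numpy, scipy, OpenCV 4.12 (cv2) and the standard library are available. Lean on these libraries where they do the work, as an engineer would, in place of code of your own. Each camera call takes 0.05 s, during which the arm holds its last target. There are 200 camera calls.

### The job

Lift the sanding block off the dark assembly board and put it down on the saw table beside the board, just outside the long fence. Then dry-fit the small door frame on the board: the stile with the hinge cups along the long fence and the plain stile parallel to it against the two steel pins, both with their longer lap towards the short fence; then the wide rail across the stiles at the short fence and the narrow rail across them at the other end, so that all four corner laps close and the frame lies flat and flush. Leave the tape roll and the pencil where they lie.

Things in the scene. Friction and masses are not known exactly. Their poses are not given: they have to be found in the camera images.
- assembly_board: Fixed dark brown board, 236 (own x) x 208 (y) x 12 mm, origin at centre of underside, top at z=12. Aluminium fences on it, 10 high, 16 wide: long fence on the +y side (inner face y=84, gap x=-38 to 26), short fence at the -x end (inner face x=-102, gap y=-31 to 31). Steel pins 16 dia, 10 high, at x=-55 and 55, y=-92. The +x end is open.
- parking (a point): Middle of the free strip of table beyond the long fence, fixed to the board at its own x=0, y=185 mm, z=0 (table height): a good place for the sanding block. The strip is clear for 80 mm either way along the board's x and from y=104 to 260.
- hinge_stile: Light wood stile with two round steel hinge cups in its top (29 mm dia, 1 proud, nearer the +y edge), 200 long (own x), 40 wide, 24 thick; origin: centre of underside. It lies laps up: top half cut away, leaving tongues 11.5 thick, the longer at -x (x=-100 to its shoulder at -45), the shorter at +x (x=62 to 100). In place: board x=0, y=62, z=12, own axes along the board's; 2 off the fences.
- plain_stile: Light wood stile without hinge cups, in mm 200 long (own x), 40 wide, 24 thick; origin: centre of underside. It lies laps up: top half cut away, leaving tongues 11.5 thick, the longer at -x (x=-100 to its shoulder at -45), the shorter at +x (x=62 to 100). In place: board x=0, y=-62, z=12, own axes along the board's; 2 off the pins and short fence.
- wide_rail: Wide light wood rail, in mm 52 wide (own x), 161 long (y), 24 thick; origin: centre of underside. It lies laps down: the lower 12.5 is cut away at both ends (41 each); the middle block, 79 long, fits down between the stiles with 2 to 3 play each side. Either way round. In place: board x=-73.5, y=0, z=12, with 2.5 play in x between short fence and shoulders.
- narrow_rail: Narrow light wood rail, in mm 36 wide (own x), 161 long (y), 24 thick; origin: centre of underside. It lies laps down: the lower 12.5 is cut away at both ends (41 each); the middle block, 79 long, fits down between the stiles with 2 to 3 play each side. Either way round. In place: board x=82, y=0, z=12, 2 from the shoulders.
- sanding_block: Sanding block, brown with a dark underside, 62 (own x) x 112 (y) x 34 high, origin at the centre of its underside; at the start it lies on the assembly board, in the way of the frame.
- tape_roll: Bystander: roll of yellowish masking tape, 96 diameter, 25 high, lying beyond the parts; not to be moved.
- pencil: Bystander: red pencil, 142 long and 7 thick, lying beyond the parts, in front of the bins; not to be moved.

How it is judged:
By the outcome, as a careful person would: the job done as asked, in the order asked, and still so for the second after the job is handed in, with the robot touching nothing.
It also fails if it takes over 128 s, if anything falls off the work surface, if the arm or the gripper's body presses on something with over 40 N, if the wrist force passes 120 N, or if a joint passes its speed limit or range.

## Working session

There is one attempt and no reset: what is moved stays moved. The work goes in short steps, Python scripts to look and compute and a shell command to move; the robot and the scene stay as the last step left them, time stands still between calls to the robot, and variables do not carry over. Pictures are saved under pics/ and viewed, at most 14 in all, crops included, and the job is handed in when it is done.

```bash
ls; mkdir -p pics; python3 - <<'E'
from workcell import state, imaging
import cv2
for n in ["scene","side","wrist"]:
    p=imaging.camera_params(n); print(n,p)
    cv2.imwrite(f"pics/{n}0.png",imaging.read_camera(n))
print(state())
E
```

```text
pics
scene {'fovy': 51.75457440441946, 'cx': 273.4741027567074, 'cy': 209.62209381843766, 'D': array([-0.00829555,  0.        ,  0.        ,  0.        ,  0.        ]), 'eye': array([-0.13917396,  0.98162854,  0.58011455]), 'orientation': array([[-0.79202439,  0.26580295, -0.54958727],
       [-0.61002829, -0.30959671,  0.72939384],
       [ 0.02372462,  0.91296148,  0.40735546]])}
side {'fovy': 57.06743519638023, 'cx': 282.672409480907, 'cy': 210.26629325715572, 'D': array([-0.08679697,  0.        ,  0.        ,  0.        ,  0.        ]), 'eye': array([0.45977842, 1.00314102, 0.59280029]), 'orientation': array([[-0.9944534 ,  0.05710176, -0.0883279 ],
       [-0.10483573, -0.47043308,  0.87618616],
       [ 0.00847941,  0.88058623,  0.47381008]])}
wrist {'fovy': 71.90271607698052, 'cx': 278.1700159618849, 'cy': 204.36097278133028, 'D': array([-0.04183468,  0.        ,  0.        ,  0.        ,  0.        ]), 'eye': array([0.5500025 , 0.07246447, 0.37278977]), 'orientation': array([[ 9.99998059e-01, -1.83451479e-03,  7.19191137e-04],
       [ 1.55746823e-03,  9.59464403e-01,  2.8182
[... 189 characters left out ...]
4177e+01, -4.84730364e+00]), 'qvel': array([ 0.01311161, -0.11100336, -0.05755658,  0.0358997 ,  0.01600013,
        0.01018206]), 'joint_efforts': array([ 7.13946501e-04, -5.06248283e+01, -2.91500723e+01, -2.80964593e-05,
        3.35960038e-03, -3.10250061e-05]), 'tcp_pos': array([5.49750210e-01, 5.05448903e-05, 2.30892120e-01]), 'tool_rot': array([[ 6.15880897e-06,  9.99999624e-01, -8.67593259e-04],
       [ 9.99999996e-01, -6.08169106e-06,  8.88897814e-05],
       [ 8.88844715e-05, -8.67593803e-04, -9.99999620e-01]]), 'contact_force': array([0.37268991, 0.60161643, 0.17061232]), 'ft_torque': array([0.01482087, 0.04325922, 0.04759295]), 'gripper_force': 0.0, 'opening': 0.9985791654532483}
```

```bash
python3 -c "
import cv2,numpy as np
a=[cv2.imread(f'pics/{n}0.png') for n in ['scene','side']]
cv2.imwrite('pics/c0.png',cv2.resize(np.vstack(a),(0,0),fx=.71,fy=.71))"
```

```text
(no output)
```

View pics/side0.png

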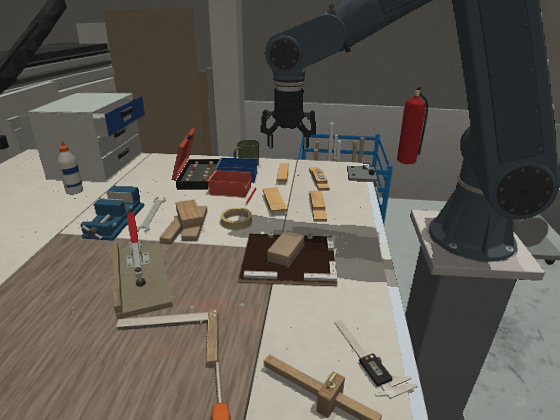

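View pics/scene0.png

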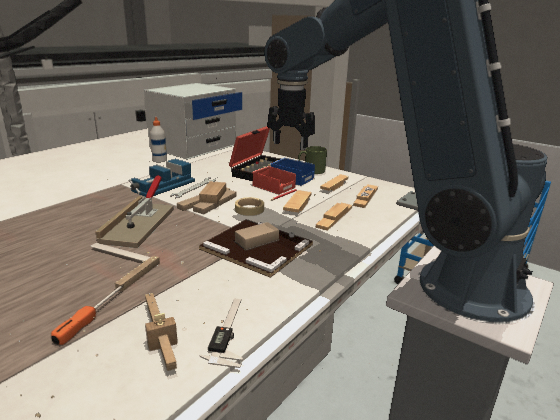

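View pics/wrist0.png

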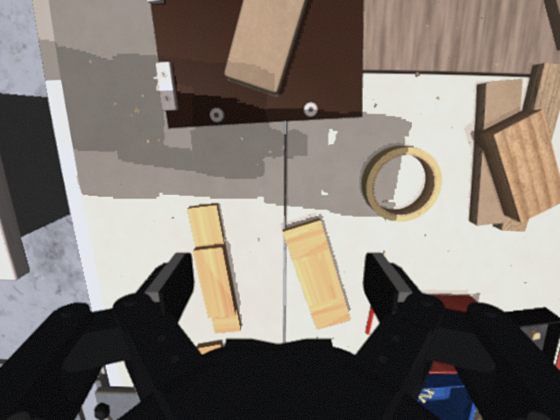

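```bash
cat > h.py <<'E'
from workcell import state, imaging
import cv2, numpy as np, pickle
def KD(p):
    f=210/np.tan(np.radians(p['fovy'])/2)
    return np.array([[f,0,p['cx']],[0,f,p['cy']],[0,0,1]]),np.array(p['D'])
def cast(p,px,z):
    K,D=KD(p); u=cv2.undistortPoints(np.array(px,float).reshape(-1,1,2),K,D).reshape(-1,2)
    d=np.c_[u[:,0],-u[:,1],-np.ones(len(u))]@np.array(p['orientation']).T
    e=np.array(p['eye']); return e+d*((z-e[2])/d[:,2])[:,None]
def proj(p,X):
    K,D=KD(p); c=(np.atleast_2d(X)-p['eye'])@np.array(p['orientation'])
    return cv2.projectPoints((c*[1,-1,-1]).reshape(-1,1,3),np.zeros(3),np.zeros(3),K,D)[0].reshape(-1,2)
def snap(tag,cam='wrist'):
    p=imaging.camera_params(cam); im=imaging.read_camera(cam)
    cv2.imwrite(f'pics/{tag}.png',im); pickle.dump(p,open(f'pics/{tag}.pkl','wb')); return p,im
def load(tag): return pickle.load(open(f'pics/{tag}.pkl','rb')),cv2.imread(f'pics/{tag}.png')
E
python3 - <<'E'
from h import *
p=imaging.camera_params('wrist')
print(cast(p,[(168,127),(362,116)],.012),cast(p,[(217,115),(310,109)],.022))
print(cast(p,[(189,206),(218,204),(240,329),(213,332),(284,228),(322,218),(350,318),(318,328)],.024))
print(cast(p,[(210,348),(402,183)],.024))
ps=imaging.camera_params('side')
print(cast(ps,[(283,172),(319,178),(275,201),(318,205)],.02)) 
E
python3 -m creep '[{"travel":[0.05,0,-0.03],"turn":[0,0,0],"jaw":0},{"travel":[0.1,0,-0.06],"turn":[0,0,0],"jaw":0},{"travel":[0.15,0,-0.08],"turn":[0,0,0],"jaw":0},{"travel":[0.16,0,-0.08],"turn":[0,0,0],"jaw":0},{"travel":[0.16,0,-0.08],"turn":[0,0,0],"jaw":0},{"travel":[0.16,0,-0.08],"turn":[0,0,0],"jaw":0},{"travel":[0.16,0,-0.08],"turn":[0,0,0],"jaw":0},{"travel":[0.16,0,-0.08],"turn":[0,0,0],"jaw":0}]'
python3 -c "
from h import *
snap('b1')"
```

```text
[[0.41578083 0.06419456 0.012     ]
 [0.65023957 0.07715955 0.012     ]] [[0.47841986 0.07772359 0.022     ]
 [0.58646322 0.08443738 0.022     ]]
[[ 0.43717836 -0.0323832   0.024     ]
 [ 0.47413927 -0.02968303  0.024     ]
 [ 0.49469217 -0.21874825  0.024     ]
 [ 0.45494686 -0.22448233  0.024     ]
 [ 0.55737567 -0.06170856  0.024     ]
 [ 0.60571259 -0.0480284   0.024     ]
 [ 0.65307783 -0.19964317  0.024     ]
 [ 0.60785853 -0.21672842  0.024     ]]
[[ 0.44839465 -0.25371673  0.024     ]
 [ 0.70311051 -0.00216222  0.024     ]]
[[ 0.59782863 -0.36470992  0.02      ]
 [ 0.45897602 -0.32423033  0.02      ]
 [ 0.59822489 -0.11677089  0.02      ]
 [ 0.45739153 -0.10539107  0.02      ]]
time_s: 1.15
tcp_pos: [0.55, 0.1594, 0.3111]
tool_rot: [[0.001, 1.0, -0.0], [1.0, -0.001, -0.0], [-0.0, -0.0, -1.0]]
contact_force: [-0.0, -0.2, 0.3]
opening: 1.001
gripper_force: 0.0
```

View pics/b1.png

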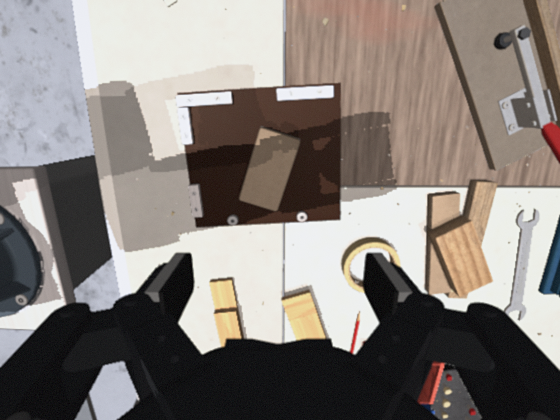

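```bash
python3 - <<'E'
from h import *
p,im=load('b1')
b=cast(p,[(262,128),(300,136),(279,212),(240,202)],.046); print(b,b.mean(0))
c=cast(p,[(340,219),(197,228)],.012); f=cast(p,[(177,93),(334,85)],.022); pins=cast(p,[(232.5,219.5),(302,217)],.022)
print(c,f,pins)
cv2.imwrite('pics/b1c.png',cv2.resize(im[78:238,170:350],(0,0),fx=3.7,fy=3.7,interpolation=cv2.INTER_CUBIC))
E
```

```text
[[0.52807125 0.22068732 0.046     ]
 [0.58011646 0.21004469 0.046     ]
 [0.55142521 0.10039371 0.046     ]
 [0.49434582 0.11571007 0.046     ]] [0.53848969 0.16170895 0.046     ]
[[0.65004486 0.07759353 0.012     ]
 [0.41765337 0.06182162 0.012     ]] [[0.40753378 0.26853741 0.022     ]
 [0.62795687 0.27869975 0.022     ]] [[0.47813492 0.08014368 0.022     ]
 [0.58766977 0.08441081 0.022     ]]
```

View pics/b1c.png

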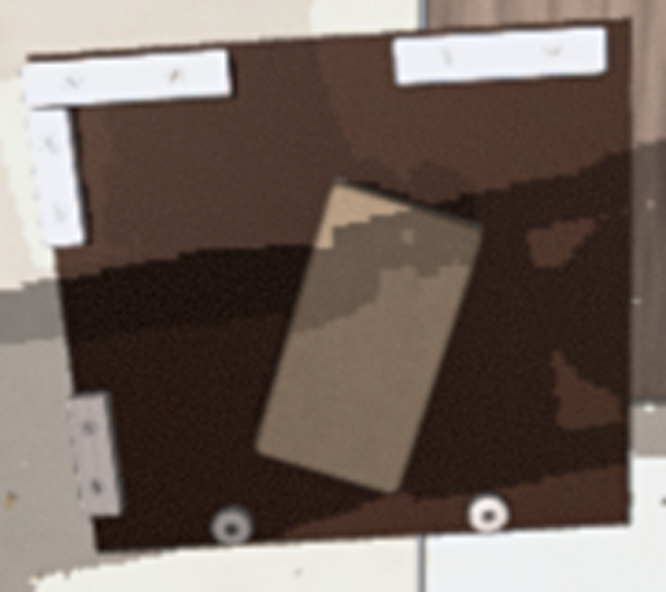

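```bash
cat >> h.py <<'E'
def rigid(P,Q): # board->world 2D
    P=np.array(P,float);Q=np.array(Q,float);a=P.mean(0);b=Q.mean(0)
    A=(P-a)[:,0]+1j*(P-a)[:,1];B=(Q-b)[:,0]+1j*(Q-b)[:,1]
    th=np.angle((A.conj()*B).sum());c,s=np.cos(th),np.sin(th);R=np.array([[c,-s],[s,c]])
    t=b-R@a; return th,R,t,(P@R.T+t-Q)
E
python3 - <<'E'
from h import *
p,im=load('b1')
o=np.array([170,78])
C=lambda L:[np.array(q)/3.7+o-.36 for q in L]
q=np.r_[cast(p,C([(630,20),(630,523),(98,549)]),.012),cast(p,C([(397,84),(232,95),(85,244),(108,393),(231,525),(488,513)]),.022)][:,:2]
P=np.array([(118,104),(118,-104),(-118,-104),(26,84),(-38,84),(-102,31),(-102,-31),(-55,-92),(55,-92)])/1000
th,R,t,r=rigid(P,q);print(np.degrees(th),t,(r*1000).round(1))
print('park',R@[0,.185]+t)
b=cast(p,C([(338,178),(482,230),(397,493),(257,450)]),.046)[:,:2]
th,R,t,r=rigid(np.array([(-31,56),(31,56),(31,-56),(-31,-56)])/1000,b);print('block',np.degrees(th),t,(r*1000).round(1))
E
```

```text
3.1657529594111646 [0.52746488 0.17379008] [[ 1.5  1.7]
 [ 1.1 -1.1]
 [-1.1 -1.8]
 [ 0.4  1.1]
 [-0.3  1.4]
 [-0.5  1. ]
 [-1.8 -0.4]
 [ 0.2 -1.2]
 [ 0.6 -0.6]]
park [0.51724831 0.35850776]
block -17.77157184500606 [0.5370995  0.16264269] [[-2.1  1.8]
 [ 3.6  1.6]
 [ 1.1 -2.3]
 [-2.7 -1.1]]
```

```bash
python3 -m creep '[{"travel":[0.003,-0.013,0.05],"turn":[0,0,0.16],"jaw":0},{"travel":[0.003,-0.013,0.1],"turn":[0,0,0.311],"jaw":0},{"travel":[0.003,-0.013,0.15],"turn":[0,0,0.311],"jaw":0},{"travel":[0.003,-0.013,0.2],"turn":[0,0,0.311],"jaw":0},{"travel":[0.003,-0.013,0.25],"turn":[0,0,0.311],"jaw":0},{"travel":[0.003,-0.013,0.28],"turn":[0,0,0.311],"jaw":0},{"travel":[0.003,-0.013,0.287],"turn":[0,0,0.311],"jaw":0},{"travel":[0.003,-0.013,0.287],"turn":[0,0,0.311],"jaw":0}]' 60
python3 -m creep '[{"travel":[0,0,0],"turn":[0,0,0],"jaw":1},{"travel":[0,0,0],"turn":[0,0,0],"jaw":1},{"travel":[0,0,0],"turn":[0,0,0],"jaw":1},{"travel":[0,0,0],"turn":[0,0,0],"jaw":1},{"travel":[0,0,0],"turn":[0,0,0],"jaw":1},{"travel":[0,0,0],"turn":[0,0,0],"jaw":1},{"travel":[0,0,-0.03],"turn":[0,0,0],"jaw":1},{"travel":[0,0,-0.06],"turn":[0,0,0],"jaw":1}]' 60
```

```text
time_s: 2.2
tcp_pos: [0.5374, 0.163, 0.0249]
tool_rot: [[0.306, 0.952, 0.001], [0.952, -0.306, 0.0], [0.0, 0.0, -1.0]]
contact_force: [0.1, 0.6, -0.8]
opening: 1.001
gripper_force: 0.0
time_s: 3.2
tcp_pos: [0.5371, 0.163, 0.0857]
tool_rot: [[0.306, 0.952, 0.0], [0.952, -0.306, 0.0], [0.0, 0.0, -1.0]]
contact_force: [-0.3, -0.3, -0.5]
opening: 0.684
gripper_force: 64.7
```

```bash
python3 -m creep '[{"travel":[0.05,-0.022,0],"turn":[0,0,-0.16],"jaw":1},{"travel":[0.1,-0.044,0],"turn":[0,0,-0.32],"jaw":1},{"travel":[0.15,-0.066,0],"turn":[0,0,-0.366],"jaw":1},{"travel":[0.18,-0.079,0],"turn":[0,0,-0.366],"jaw":1},{"travel":[0.18,-0.079,0.03],"turn":[0,0,-0.366],"jaw":1},{"travel":[0.18,-0.079,0.06],"turn":[0,0,-0.366],"jaw":1},{"travel":[0.18,-0.079,0.071],"turn":[0,0,-0.366],"jaw":1},{"travel":[0.18,-0.079,0.072],"turn":[0,0,-0.366],"jaw":1}]' 
python3 -m creep '[{"travel":[0,0,0],"turn":[0,0,0],"jaw":1},{"travel":[0,0,0],"turn":[0,0,0],"jaw":0},{"travel":[0,0,0],"turn":[0,0,0],"jaw":0},{"travel":[0,0,0],"turn":[0,0,0],"jaw":0},{"travel":[0,0,0],"turn":[0,0,0],"jaw":0},{"travel":[0,0,-0.06],"turn":[0,0,0],"jaw":0},{"travel":[-0.05,0,-0.12],"turn":[0,0,0],"jaw":0},{"travel":[-0.1,0,-0.13],"turn":[0,0,0],"jaw":0}]'
```

```text
time_s: 4.2
tcp_pos: [0.5172, 0.3588, 0.0132]
tool_rot: [[-0.055, 0.998, 0.001], [0.998, 0.055, 0.001], [0.0, 0.001, -1.0]]
contact_force: [0.8, 0.1, -1.0]
opening: 0.684
gripper_force: 67.3
time_s: 5.2
tcp_pos: [0.5231, 0.2601, 0.1446]
tool_rot: [[-0.057, 0.998, 0.004], [0.998, 0.057, 0.002], [0.001, 0.004, -1.0]]
contact_force: [1.2, -2.1, -0.6]
opening: 0.999
gripper_force: 0.0
```

```bash
python3 -m creep '[{"travel":[-0.06,0,0],"turn":[0,0,0],"jaw":0},{"travel":[-0.12,0,0],"turn":[0,0,0],"jaw":0},{"travel":[-0.165,0,0],"turn":[0,0,0],"jaw":0},{"travel":[-0.165,-0.005,0],"turn":[0,0,0],"jaw":0},{"travel":[-0.165,-0.005,0],"turn":[0,0,0],"jaw":0},{"travel":[-0.165,-0.005,0],"turn":[0,0,0],"jaw":0},{"travel":[-0.165,-0.005,0],"turn":[0,0,0],"jaw":0},{"travel":[-0.165,-0.005,0],"turn":[0,0,0],"jaw":0}]' 
python3 - <<'E'
from h import *
p,im=snap('b2'); print(p['eye'])
cv2.imwrite('pics/b2c.png',cv2.resize(im[0:260,120:440],(0,0),fx=2.3,fy=2.3,interpolation=cv2.INTER_CUBIC))
E
```

```text
time_s: 6.2
tcp_pos: [0.5264, 0.0955, 0.1418]
tool_rot: [[-0.056, 0.998, 0.0], [0.998, 0.056, 0.0], [0.0, 0.0, -1.0]]
contact_force: [-0.2, 0.3, 0.0]
opening: 0.997
gripper_force: 0.0
[0.52252512 0.1678073  0.28372813]
```

View pics/b2c.png

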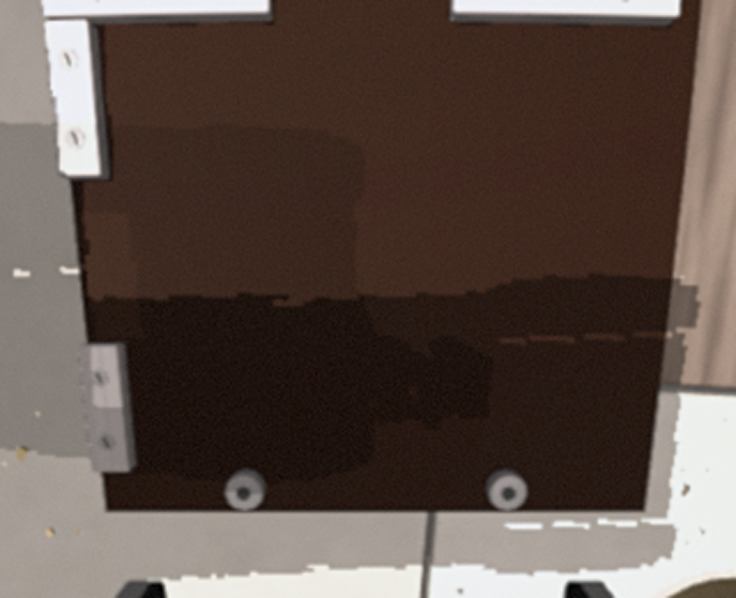

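```bash
python3 - <<'E'
from h import *
p,im=load('b2')
C=lambda L:[(np.array(q)+.5)/2.3-.5+[120,0] for q in L]
P=np.array([(118,-104),(-118,-104),(26,84),(-38,84),(-102,31),(-102,-31),(-55,-92),(55,-92)])/1000
for dz in (0,-.004):
    q=np.r_[cast(p,C([(645,510),(107,510)]),.012+dz),cast(p,C([(452,13),(272,13),(101,178),(124,344),(245,489),(508,489)]),.022+dz)][:,:2]
    th,R,t,r=rigid(P,q);print(np.degrees(th),t,(r*1000).round(1).tolist())
for n,b in dict(hs=(0,62),ps=(0,-62),wr=(-73.5,0),nr=(82,0)).items(): print(n,R@np.array(b)/1000+t)
E
python3 -m creep '[{"travel":[-0.05,0,-0.03],"turn":[0,0,0],"jaw":0},{"travel":[-0.1,0,-0.06],"turn":[0,0,0],"jaw":0},{"travel":[-0.15,0,-0.09],"turn":[0,0,0],"jaw":0},{"travel":[-0.2,0,-0.11],"turn":[0,0,0],"jaw":0},{"travel":[-0.25,0,-0.11],"turn":[0,0,0],"jaw":0},{"travel":[-0.3,0,-0.11],"turn":[0,0,0],"jaw":0},{"travel":[-0.3,0,-0.11],"turn":[0,0,0],"jaw":0},{"travel":[-0.3,0,-0.11],"turn":[0,0,0],"jaw":0}]' 
python3 -c "
from h import *
snap('p1')"
```

```text
3.380456811114558 [0.52753406 0.17392266] [[1.2, -0.2], [-0.2, -0.7], [0.8, 1.3], [-0.7, 1.1], [0.2, 1.4], [-2.6, -0.2], [0.0, -1.5], [1.2, -1.2]]
3.381938226047747 [0.52722166 0.17357894] [[-0.9, 0.8], [1.1, 0.5], [0.1, -0.4], [-0.5, -0.6], [1.4, 0.6], [-1.5, -0.0], [0.4, -0.5], [-0.0, -0.3]]
hs [0.52356418 0.23547096]
ps [0.53087915 0.11168691]
wr [0.45384966 0.16924305]
nr [0.60907886 0.17841625]
time_s: 7.25
tcp_pos: [0.5427, -0.2041, 0.2516]
tool_rot: [[-0.055, 0.998, -0.0], [0.998, 0.055, 0.0], [0.0, -0.0, -1.0]]
contact_force: [-0.3, -0.5, -0.1]
opening: 0.999
gripper_force: 0.0
```

View pics/p1.png

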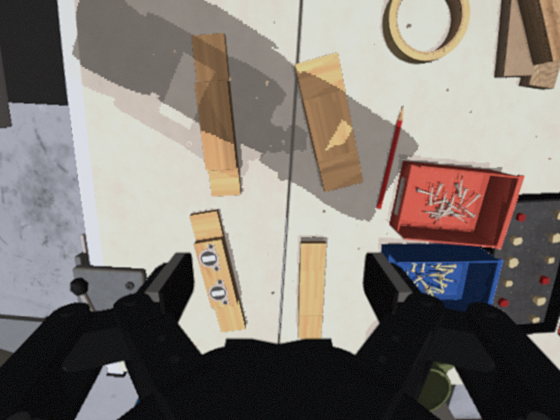

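```bash
python3 - <<'E'
from h import *
p,im=load('p1')
im=np.clip(im.astype(float)*1.0,0,255).astype(np.uint8)
cv2.imwrite('pics/p1c.png',np.hstack([cv2.resize(im[20:205,180:380],(0,0),fx=2.0,fy=2.9,interpolation=cv2.INTER_CUBIC),cv2.resize(im[200:385,180:340],(0,0),fx=2.4,fy=2.9,interpolation=cv2.INTER_CUBIC)]))
E
```

```text
(no output)
```

View pics/p1c.png

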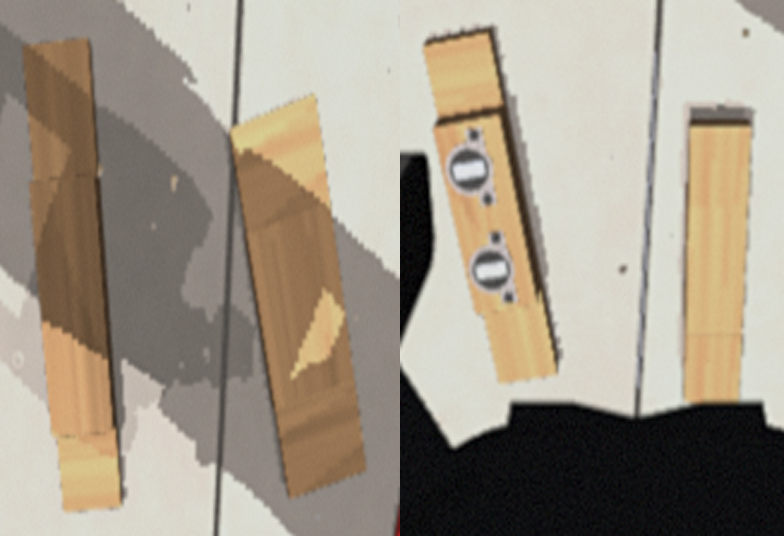

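```bash
python3 - <<'E'
from h import *
p,im=load('p1')
A=lambda L:[(x/2+180-.25,y/2.9+20-.33) for x,y in L]
B=lambda L:[((x-400)/2.4+180-.3,y/2.9+200-.33) for x,y in L]
d=-.004
def show(n,px,z): 
    X=cast(p,px,z+d)[:,:2]; print(n,(X*1000).round(1).tolist()); return X
def ax(n,a,b): # axis through mids
    v=b-a; print(n,'len',np.linalg.norm(v)*1e3,'ang',np.degrees(np.arctan2(v[1],v[0])),'mid',(a+b)/2)
# hinge
t=show('hs up tongue end',B([(426,42),(494,28)]),.0115); s=show('hs sh up',B([(436,123),(505,108)]),.024); s2=show('sh lo',B([(483,316),(545,302)]),.024); e=show('end lo',B([(500,381),(557,373)]),.0115)
cu=show('cups',B([(469,171),(491,269)]),.025)
ax('hs',e.mean(0),t.mean(0)); ax('body',s2.mean(0),s.mean(0)); ax('uptong',s.mean(0),t.mean(0)); ax('lotong',e.mean(0),s2.mean(0))
t=show('ps up',A([(23,45),(90,39)]),.0115); s=show('sh',A([(31,178),(98,176)]),.024); s2=show('sh2',A([(52,436),(113,430)]),.024); e=show('end',A([(64,511),(121,505)]),.0115)
ax('ps',e.mean(0),t.mean(0)); ax('body',s2.mean(0),s.mean(0)); ax('uptong',s.mean(0),t.mean(0)); ax('lotong',e.mean(0),s2.mean(0))
w=show('wr',A([(232,128),(315,95),(366,468),(289,497)]),.024); ax('wr',(w[2]+w[3])/2,(w[0]+w[1])/2)
w=show('nr',B([(690,124),(751,124)]),.024); w2=show('nr lo',B([(684,402),(739,402)]),.024); ax('nr',w2.mean(0),w.mean(0))
E
```

```text
hs up tongue end [[422.7, -266.3], [462.8, -256.9]]
hs sh up [[431.1, -303.1], [471.5, -292.8]]
sh lo [[457.5, -411.3], [496.6, -400.3]]
end lo [[465.7, -462.7], [503.9, -454.9]]
cups [[450.3, -327.1], [463.0, -381.9]]
hs len 201.63659602697714 ang 102.05271832696135 mid [ 0.46377278 -0.36019311]
body len 110.89472413409806 ang 103.4442552249583 mid [ 0.46418434 -0.35186474]
uptong len 37.336909021341974 ang 103.27284300328317 mid [ 0.44700681 -0.27976705]
lotong len 53.559832550974775 ang 98.3187128117909 mid [ 0.48095031 -0.43229081]
ps up [[428.6, -38.6], [469.0, -34.6]]
sh [[436.3, -92.0], [476.8, -89.3]]
sh2 [[448.1, -200.1], [487.9, -195.2]]
end [[452.9, -238.0], [492.2, -232.8]]
ps len 200.20232925150043 ang 96.81899806135425 mid [ 0.4606996  -0.13599252]
body len 107.56919378643316 ang 96.10516215684218 mid [ 0.46226267 -0.14413501]
uptong len 54.60565204888351 ang 98.13625967252544 mid [ 0.45267837 -0.06362746]
lotong len 38.05035711379007 ang 96.94675448506021 mid [ 0.47028389 -0.21650008]
wr [[556.0, -66.4], [604.0, -51.0], [654.5, -203.0], [605.1, -219.5]]
wr len 160.43873916293046 ang 108.06605649851134 mid [ 0.60491355 -0.13498003]
nr [[579.4, -295.0], [615.0, -293.0]]
nr lo [[588.5, -458.7], [624.6, -456.8]]
nr len 164.0150671347898 ang 93.2835235578475 mid [ 0.60187071 -0.37587932]
```

```bash
python3 -m creep '[{"travel":[-0.05,-0.03,0],"turn":[0,0,-0.162],"jaw":0},{"travel":[-0.1,-0.06,0],"turn":[0,0,-0.162],"jaw":0},{"travel":[-0.151,-0.087,0.02],"turn":[0,0,-0.162],"jaw":0},{"travel":[-0.151,-0.087,0.075],"turn":[0,0,-0.162],"jaw":0},{"travel":[-0.151,-0.087,0.13],"turn":[0,0,-0.162],"jaw":0},{"travel":[-0.151,-0.087,0.18],"turn":[0,0,-0.162],"jaw":0},{"travel":[-0.151,-0.087,0.2],"turn":[0,0,-0.162],"jaw":0},{"travel":[-0.151,-0.087,0.2],"turn":[0,0,-0.162],"jaw":0}]' 
python3 - <<'E'
from h import *
p,im=snap('g1')
cv2.imwrite('pics/g1c.png',cv2.resize(im[0:400,80:480],(0,0),fx=1.5,fy=1.5))
E
```

```text
time_s: 8.3
tcp_pos: [0.4646, -0.3595, 0.0517]
tool_rot: [[-0.216, 0.976, -0.001], [0.976, 0.216, 0.001], [0.001, -0.001, -1.0]]
contact_force: [-0.6, -0.4, 0.4]
opening: 1.0
gripper_force: 0.0
```

View pics/g1c.png

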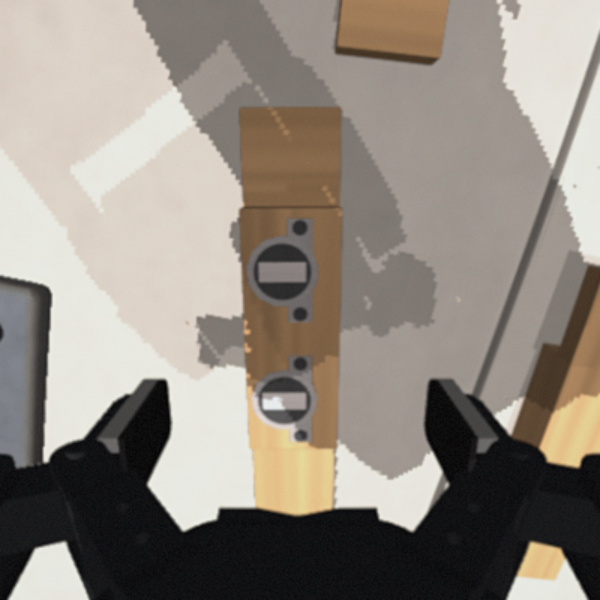

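```bash
python3 - <<'E'
from h import *
p,im=load('g1')
s=state();R=s['tool_rot'];T=s['tcp_pos']
A=lambda x,y:[(x+.5)/1.5-.5+80,(y+.5)/1.5-.5]
for n,q,z in [('end',(290.5,107),.0115),('sh',(291.5,207),.024),('losh',(293,447),.024)]:
    X=cast(p,[A(*q)],z-.004)[0]; print(n,X,((X-T)@R*1000).round(1))
print(proj(p,[T])*1.5-[120,0])
E
```

```text
end [ 0.44034878 -0.262045    0.0075    ] [101.2  -3.   45.4]
sh [ 0.44911418 -0.29930827  0.02      ] [62.9 -2.5 32.9]
losh [ 0.47294559 -0.40492063  0.02      ] [-45.4  -2.1  33. ]
[[297.25204188 391.70894348]]
```

```bash
python3 -m creep '[{"travel":[0,-0.001,0.025],"turn":[0,0,0],"jaw":0},{"travel":[0,-0.001,0.047],"turn":[0,0,0],"jaw":0},{"travel":[0,-0.001,0.047],"turn":[0,0,0],"jaw":0},{"travel":[0,-0.001,0.047],"turn":[0,0,0],"jaw":1},{"travel":[0,-0.001,0.047],"turn":[0,0,0],"jaw":1},{"travel":[0,-0.001,0.047],"turn":[0,0,0],"jaw":1},{"travel":[0,-0.001,0.047],"turn":[0,0,0],"jaw":1},{"travel":[0,-0.001,0.047],"turn":[0,0,0],"jaw":1}]' 50
python3 -m creep '[{"travel":[0,0,0],"turn":[0,0,0],"jaw":1},{"travel":[0,0,0],"turn":[0,0,0],"jaw":1},{"travel":[0,0,-0.05],"turn":[0,0,0],"jaw":1},{"travel":[0,0,-0.1],"turn":[0,0,0],"jaw":1},{"travel":[0,0,-0.12],"turn":[0,0,0],"jaw":1},{"travel":[0,0,-0.12],"turn":[0,0,0],"jaw":1},{"travel":[0,0,-0.12],"turn":[0,0,0],"jaw":1},{"travel":[0,0,-0.12],"turn":[0,0,0],"jaw":1}]' 
python3 - <<'E'
from h import *
p,im=snap('g2'); print(state()['tcp_pos'])
cv2.imwrite('pics/g2c.png',cv2.resize(im[0:400,80:480],(0,0),fx=1.5,fy=1.5))
E
```

```text
time_s: 9.35
tcp_pos: [0.4638, -0.3608, 0.0061]
tool_rot: [[-0.215, 0.977, 0.001], [0.977, 0.215, -0.001], [-0.001, 0.001, -1.0]]
contact_force: [-1.5, 1.5, 8.0]
opening: 0.454
gripper_force: 51.1
time_s: 10.35
tcp_pos: [0.4628, -0.3599, 0.1235]
tool_rot: [[-0.215, 0.977, -0.002], [0.977, 0.215, 0.002], [0.002, -0.001, -1.0]]
contact_force: [0.3, 0.7, -1.8]
opening: 0.457
gripper_force: 51.7
[ 0.46291212 -0.35996737  0.12363373]
```

View pics/g2c.png

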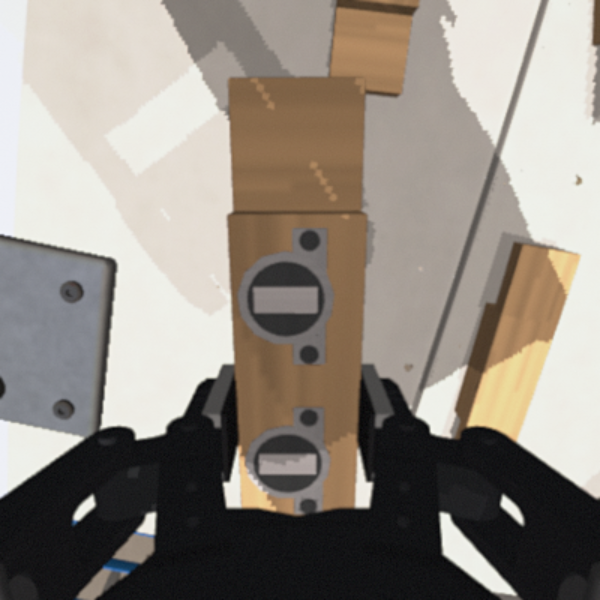

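```bash
cat >> h.py <<'E'
def intool(p,T,R,px,dz): # points at height TCP+dz (+bias), in tool mm
    X=cast(p,px,T[2]+dz-.004); return ((X-T)@R*1000).round(1)
E
python3 - <<'E'
from h import *
p,im=load('g2'); s=state();R=s['tool_rot'];T=s['tcp_pos']
A=lambda x,y:[(x+.5)/1.5-.5+80,(y+.5)/1.5-.5]
print(intool(p,T,R,[A(229,79),A(365,77)],.0065),intool(p,T,R,[A(229,213),A(365,212)],.0185))
E
```

```text
[[101.1 -19.9  -2.3]
 [101.7  20.   -2.4]] [[ 63.2 -19.5 -14.4]
 [ 63.5  19.7 -14.4]]
```

```bash
python3 -m creep '[{"travel":[0.057,0.019,0],"turn":[0,0,0.18],"jaw":1},{"travel":[0.114,0.038,0],"turn":[0,0,0.36],"jaw":1},{"travel":[0.171,0.057,0],"turn":[0,0,0.54],"jaw":1},{"travel":[0.228,0.076,0],"turn":[0,0,0.72],"jaw":1},{"travel":[0.285,0.095,0],"turn":[0,0,0.9],"jaw":1},{"travel":[0.342,0.114,0],"turn":[0,0,1.08],"jaw":1},{"travel":[0.399,0.133,0],"turn":[0,0,1.26],"jaw":1},{"travel":[0.456,0.152,0],"turn":[0,0,1.44],"jaw":1}]'
cat >> h.py <<'E'
TH=np.radians(3.3);BT=np.array([.5272,.1736])
def go(bx,by,z,ang,ox=0): # board target mm of part, tool y angle deg world, part offset ox along tool x mm
    s=state();T=s['tcp_pos'];R=s['tool_rot']
    c,n=np.cos(TH),np.sin(TH);w=np.array([[c,-n],[n,c]])@[bx/1e3,by/1e3]+BT
    return goto(w,z,ang,ox)
def goto(w,z,ang,ox=0):
    s=state();T=s['tcp_pos'];R=s['tool_rot'];a=np.radians(ang)
    x=np.array([-np.sin(a),np.cos(a)]); w=np.array(w)-ox/1e3*x
    cur=np.degrees(np.arctan2(R[1,1],R[0,1])); d=np.r_[w,z]-T
    print('tcp',T.round(4),'target',w.round(4),'travel',(d@R).round(4),'turn',np.radians((cur-ang+180)%360-180).round(4))
E
python3 -c "
from h import *
go(.3,61.5,.11,-86.7,1.3)"
```

```text
time_s: 11.4
tcp_pos: [0.5112, 0.0936, 0.1244]
tool_rot: [[0.914, 0.407, -0.001], [0.407, -0.914, -0.0], [-0.001, -0.0, -1.0]]
contact_force: [1.0, -0.2, -1.6]
opening: 0.458
gripper_force: 51.7
tcp [0.5112 0.0936 0.1244] target [0.5227 0.2349] travel [ 0.0679 -0.1244  0.0143] turn 0.3614
```

```bash
python3 -m creep '[{"travel":[0.027,-0.05,0],"turn":[0,0,0.17],"jaw":1},{"travel":[0.054,-0.1,0],"turn":[0,0,0.34],"jaw":1},{"travel":[0.068,-0.124,0.014],"turn":[0,0,0.361],"jaw":1},{"travel":[0.068,-0.124,0.06],"turn":[0,0,0.361],"jaw":1},{"travel":[0.068,-0.124,0.064],"turn":[0,0,0.361],"jaw":1},{"travel":[0.068,-0.124,0.064],"turn":[0,0,0.361],"jaw":1},{"travel":[0.068,-0.124,0.064],"turn":[0,0,0.361],"jaw":1},{"travel":[0.068,-0.124,0.064],"turn":[0,0,0.361],"jaw":1}]'
python3 - <<'E'
from h import *
go(.3,61.5,.018,-86.7,1.3)
p,im=snap('h1'); cv2.imwrite('pics/h1c.png',cv2.resize(im,(784,588),interpolation=cv2.INTER_CUBIC))
E
```

```text
time_s: 12.4
tcp_pos: [0.523, 0.2328, 0.062]
tool_rot: [[0.998, 0.063, 0.002], [0.063, -0.998, 0.001], [0.002, -0.001, -1.0]]
contact_force: [0.4, 0.6, -1.9]
opening: 0.456
gripper_force: 51.6
tcp [0.523  0.2328 0.062 ] target [0.5227 0.2349] travel [-0.0002 -0.0021  0.044 ] turn 0.0054
```

View pics/h1c.png

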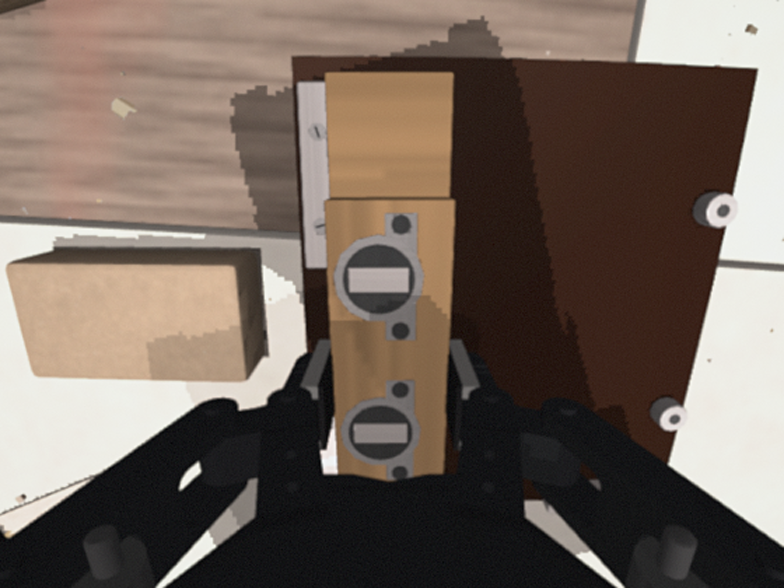

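```bash
python3 - <<'E'
from h import *
p,im=load('h1')
A=lambda L:[((x+.5)/1.4-.5,(y+.5)/1.4-.5) for x,y in L]
P=np.array([(118,104),(118,-104),(26,100),(55,-92),(-55,-92)])/1000
for dz in (0,-.004):
    q=np.r_[cast(p,A([(293,57),(755,69)]),.012+dz),cast(p,A([(306,268),(724,210),(673,415)]),.022+dz)][:,:2]
    th,R,t,r=rigid(P,q);print(np.degrees(th),t,(r*1000).round(1).tolist())
s=state()
print(intool(p,s['tcp_pos'],s['tool_rot'],A([(326,72),(453,72)]),.0065),intool(p,s['tcp_pos'],s['tool_rot'],A([(327,199),(455,199)]),.0185))
E
```

```text
3.379685602507796 [0.52723163 0.1735046 ] [[0.8, 1.7], [1.4, -1.5], [-0.2, 1.0], [0.2, 0.5], [-2.2, -1.6]]
3.388814844051741 [0.52690705 0.17180122] [[-0.4, -0.9], [-0.1, 0.1], [0.4, -1.5], [0.0, 2.2], [0.0, 0.2]]
[[101.1 -20.9  -2.3]
 [101.1  19.1  -2.4]] [[ 62.5 -20.2 -14.4]
 [ 62.6  19.4 -14.4]]
```

```bash
sed -i 's/^TH=.*/TH=np.radians(3.38);BT=np.array([.5271,.1728])/' h.py; python3 -c "
from h import *
go(.3,61.7,.018,-86.62,1.2)"
```

```text
tcp [0.5228 0.2328 0.0618] target [0.5226 0.2343] travel [-0.0002 -0.0015  0.0438] turn 0.0042
```

```bash
python3 -m creep '[{"travel":[0,-0.0015,0],"turn":[0,0,0.004],"jaw":1},{"travel":[0,-0.0015,0.015],"turn":[0,0,0.004],"jaw":1},{"travel":[0,-0.0015,0.028],"turn":[0,0,0.004],"jaw":1},{"travel":[0,-0.0015,0.036],"turn":[0,0,0.004],"jaw":1},{"travel":[0,-0.0015,0.04],"turn":[0,0,0.004],"jaw":1},{"travel":[0,-0.0015,0.043],"turn":[0,0,0.004],"jaw":1},{"travel":[0,-0.0015,0.044],"turn":[0,0,0.004],"jaw":1},{"travel":[0,-0.0015,0.044],"turn":[0,0,0.004],"jaw":1}]'
```

```text
time_s: 13.45
tcp_pos: [0.5223, 0.2344, 0.018]
tool_rot: [[0.998, 0.06, 0.0], [0.06, -0.998, -0.0], [0.0, 0.0, -1.0]]
contact_force: [-5.4, -2.1, 12.5]
opening: 0.455
gripper_force: 53.3
```

```bash
python3 -m creep '[{"travel":[0,0,-0.001],"turn":[0,0,0],"jaw":0.3},{"travel":[0,0,-0.001],"turn":[0,0,0],"jaw":0.3},{"travel":[0,0,-0.001],"turn":[0,0,0],"jaw":0.3},{"travel":[0,0,-0.03],"turn":[0,0,0],"jaw":0.3},{"travel":[-0.03,0.01,-0.08],"turn":[0,0,0],"jaw":0},{"travel":[-0.07,0.03,-0.13],"turn":[0,0,0],"jaw":0},{"travel":[-0.08,0.04,-0.15],"turn":[0,0,0],"jaw":0},{"travel":[-0.08,0.04,-0.15],"turn":[0,0,0],"jaw":0}]'
python3 - <<'E'
from h import *
p,im=snap('r1'); cv2.imwrite('pics/r1c.png',cv2.resize(im[0:300],(800,429),interpolation=cv2.INTER_CUBIC))
E
```

```text
time_s: 14.45
tcp_pos: [0.4451, 0.1895, 0.1684]
tool_rot: [[0.998, 0.059, 0.003], [0.059, -0.998, 0.001], [0.003, -0.001, -1.0]]
contact_force: [-0.5, 0.5, -0.6]
opening: 0.998
gripper_force: 0.0
```

View pics/r1c.png

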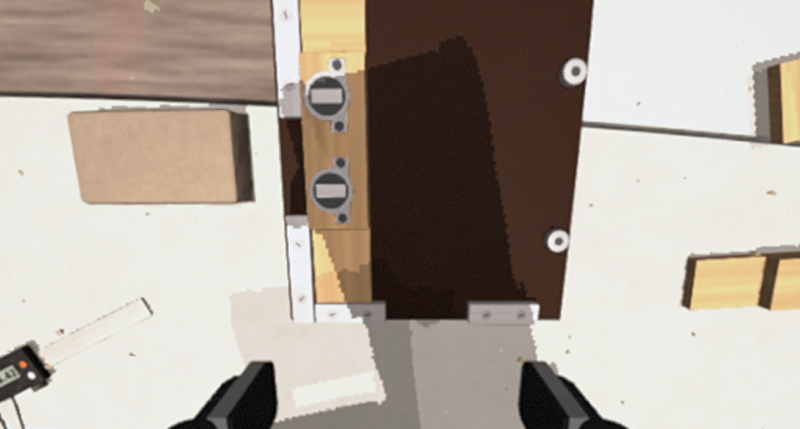

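```bash
python3 - <<'E'
from h import *
p,im=load('r1')
A=lambda L:[((x+.5)/1.42857-.5,(y+.5)/1.42857-.5) for x,y in L]
P=np.array([(55,-92),(-55,-92),(-102,31),(-102,-31),(-38,84)])/1000
q=cast(p,A([(574,71.5),(557,240.5),(385,302),(469,302),(308,216)]),.018)[:,:2]
th,R,t,r=rigid(P,q);print(np.degrees(th),t,(r*1000).round(1).tolist())
s=cast(p,A([(300,51),(366,52),(310,229),(370,229)]),.032)[:,:2]
print(((s-t)@R*1000).round(1).tolist())
E
```

```text
3.379001556412369 [0.52672104 0.17322607] [[-0.3, 0.5], [0.4, 0.2], [-0.3, -0.2], [-0.4, 0.2], [0.6, -0.7]]
[[62.7, 81.5], [62.0, 41.3], [-45.8, 80.9], [-45.8, 40.4]]
```

```bash
sed -i 's/BT=np.array.*/BT=np.array([.5269,.1730])/' h.py; python3 -c "
from h import *
goto([.4612,-.136],.1,6.8); print(state()['joints'])"
```

```text
tcp [0.4451 0.1897 0.1672] target [ 0.4612 -0.136 ] travel [-0.0033  0.3262  0.067 ] turn -1.6304
[1.75703022e+01 1.80191024e+01 1.07939868e+02 3.59603554e-03
 5.39449983e+01 1.04181687e+02]
```

```bash
python3 -m creep '[{"travel":[0,0.05,0],"turn":[0,0,-0.18],"jaw":0},{"travel":[0,0.1,0],"turn":[0,0,-0.36],"jaw":0},{"travel":[0,0.15,0],"turn":[0,0,-0.54],"jaw":0},{"travel":[-0.002,0.2,0],"turn":[0,0,-0.72],"jaw":0},{"travel":[-0.003,0.25,0.02],"turn":[0,0,-0.9],"jaw":0},{"travel":[-0.003,0.3,0.04],"turn":[0,0,-1.08],"jaw":0},{"travel":[-0.003,0.326,0.06],"turn":[0,0,-1.26],"jaw":0},{"travel":[-0.003,0.326,0.067],"turn":[0,0,-1.44],"jaw":0}]'
python3 -c "
from h import *
goto([.4612,-.136],.052,6.8)"
```

```text
time_s: 15.5
tcp_pos: [0.4608, -0.1375, 0.0971]
tool_rot: [[0.113, 0.994, -0.003], [0.994, -0.113, 0.001], [0.001, -0.003, -1.0]]
contact_force: [0.1, 0.5, 0.3]
opening: 1.001
gripper_force: 0.0
tcp [ 0.4608 -0.1375  0.0971] target [ 0.4612 -0.136 ] travel [0.0015 0.0004 0.0451] turn -0.232
```

```bash
python3 -m creep '[{"travel":[0.0015,0.0005,0],"turn":[0,0,-0.12],"jaw":0},{"travel":[0.0015,0.0005,0.01],"turn":[0,0,-0.232],"jaw":0},{"travel":[0.0015,0.0005,0.05],"turn":[0,0,-0.232],"jaw":0},{"travel":[0.0015,0.0005,0.09],"turn":[0,0,-0.232],"jaw":0},{"travel":[0.0015,0.0005,0.091],"turn":[0,0,-0.232],"jaw":0},{"travel":[0.0015,0.0005,0.091],"turn":[0,0,-0.232],"jaw":1},{"travel":[0.0015,0.0005,0.091],"turn":[0,0,-0.232],"jaw":1},{"travel":[0.0015,0.0005,0.091],"turn":[0,0,-0.232],"jaw":1}]' 50
python3 -m creep '[{"travel":[0,0,0],"turn":[0,0,0],"jaw":1},{"travel":[0,0,0],"turn":[0,0,0],"jaw":1},{"travel":[0,0,0],"turn":[0,0,0],"jaw":1},{"travel":[0,0,-0.05],"turn":[0,0,0],"jaw":1},{"travel":[0,0,-0.1],"turn":[0,0,0],"jaw":1},{"travel":[0,0,-0.12],"turn":[0,0,0],"jaw":1},{"travel":[0,0,-0.12],"turn":[0,0,0],"jaw":1},{"travel":[0,0,-0.12],"turn":[0,0,0],"jaw":1}]' 
python3 - <<'E'
from h import *
p,im=snap('g3'); s=state(); T=s['tcp_pos'];R=s['tool_rot']
pr=lambda x,dz: proj(p,T+R@np.array([x/1e3,0,0])+[0,0,dz-.004])[0]
print(T,pr(100,.0065),pr(45,.0185))
# vertical profile along the part's centre line near expected end and shoulder
c=int(round(pr(45,.0185)[0])); g=im[:,c-15:c+15].mean(1).mean(1); d=np.abs(np.diff(g))
print([(i,d[i].round(1)) for i in range(1,len(d)-1) if d[i]>5 and i<320])
hsv=cv2.cvtColor(im,cv2.COLOR_BGR2HSV); 
for r in (80,120,150,200): 
    row=hsv[r,:,1].astype(int); dd=np.abs(np.diff(row)); print(r,[ (i,row[i],row[i+1]) for i in np.where(dd>35)[0] if 150<i<400])
E
```

```text
time_s: 16.5
tcp_pos: [0.4624, -0.1347, 0.0101]
tool_rot: [[-0.115, 0.993, 0.002], [0.993, 0.115, -0.001], [-0.001, 0.002, -1.0]]
contact_force: [-0.9, 0.2, 5.9]
opening: 0.455
gripper_force: 50.2
time_s: 17.5
tcp_pos: [0.4613, -0.1343, 0.1281]
tool_rot: [[-0.115, 0.993, -0.001], [0.993, 0.115, 0.0], [0.001, -0.001, -1.0]]
contact_force: [0.0, -0.4, -1.3]
opening: 0.453
gripper_force: 51.7
[ 0.46120966 -0.13427217  0.12781193] [277.53822977  54.8929637 ] [277.3303791  182.61207611]
[(9, np.float64(6.4)), (15, np.float64(5.4)), (18, np.float64(6.5)), (21, np.float64(6.6)), (28, np.float64(5.6)), (31, np.float64(7.7)), (57, np.float64(16.4)), (58, np.float64(22.0)), (59, np.float64(6.3)), (178, np.float64(17.8)), (179, np.float64(18.0)), (183, np.float64(11.7)), (184, np.float64(22.5)), (185, np.float64(6.4))]
80 [(np.int64(234), np.int64(40), np.int64(103)), (np.int64(321), np.int64(92), np.int64(39))]
120 [(np.int64(235), np.int64(32), np.int64(84)), (np.int64(319), np.int64(114), np.int64(74)), (np.int64(320), np.int64(74), np.int64(34))]
150 [(np.int64(236), np.int64(29), np.int64(72)), (np.int64(237), np.int64(72), np.int64(111)), (np.int64(318), np.int64(111), np.int64(75)), (np.int64(319), np.int64(75), np.int64(32)), (np.int64(393), np.int64(30), np.int64(76)), (np.int64(394), np.int64(76), np.int64(118))]
200 [(np.int64(235), np.int64(35), np.int64(86)), (np.int64(320), np.int64(102), np.int64(56)), (np.int64(393), np.int64(39), np.int64(80)), (np.int64(394), np.int64(80), np.int64(117))]
```

```bash
python3 - <<'E'
from h import *
p,im=load('g3'); s=state(); T=s['tcp_pos'];R=s['tool_rot']
print(intool(p,T,R,[(234.5,58.5),(321.5,58.5)],.002),intool(p,T,R,[(235.5,184.5),(320.5,184.5)],.0145))
go(.3,-61.7,.0225,93.38,0)
E
```

```text
[[ 99.4 -19.7   2.1]
 [ 99.5  20.1   2.1]] [[ 43.2 -19.5 -10.4]
 [ 43.3  20.1 -10.5]]
tcp [ 0.4612 -0.1343  0.1278] target [0.5308 0.1114] travel [0.236  0.0975 0.1054] turn -1.5147
```

```bash
python3 -m creep '[{"travel":[0.03,0.013,0],"turn":[0,0,-0.18],"jaw":1},{"travel":[0.06,0.026,0],"turn":[0,0,-0.36],"jaw":1},{"travel":[0.09,0.04,0],"turn":[0,0,-0.54],"jaw":1},{"travel":[0.12,0.053,0],"turn":[0,0,-0.72],"jaw":1},{"travel":[0.15,0.066,0],"turn":[0,0,-0.9],"jaw":1},{"travel":[0.18,0.08,0],"turn":[0,0,-1.08],"jaw":1},{"travel":[0.21,0.09,0],"turn":[0,0,-1.26],"jaw":1},{"travel":[0.236,0.0975,0],"turn":[0,0,-1.44],"jaw":1}]'
python3 -c "
from h import *
go(.3,-61.7,.07,93.38,-1)"
```

```text
time_s: 18.55
tcp_pos: [0.5312, 0.1122, 0.1274]
tool_rot: [[-1.0, 0.009, -0.002], [0.009, 1.0, -0.0], [0.002, -0.0, -1.0]]
contact_force: [0.9, 0.7, -1.2]
opening: 0.459
gripper_force: 51.6
tcp [0.5312 0.1122 0.1274] target [0.5298 0.1114] travel [ 0.0012 -0.0008  0.0574] turn -0.0684
```

```bash
python3 -m creep '[{"travel":[0.001,-0.001,0],"turn":[0,0,-0.068],"jaw":1},{"travel":[0.001,-0.001,0.03],"turn":[0,0,-0.068],"jaw":1},{"travel":[0.001,-0.001,0.057],"turn":[0,0,-0.068],"jaw":1},{"travel":[0.001,-0.001,0.062],"turn":[0,0,-0.068],"jaw":1},{"travel":[0.001,-0.001,0.062],"turn":[0,0,-0.068],"jaw":1},{"travel":[0.001,-0.001,0.062],"turn":[0,0,-0.068],"jaw":1},{"travel":[0.001,-0.001,0.062],"turn":[0,0,-0.068],"jaw":1},{"travel":[0.001,-0.001,0.062],"turn":[0,0,-0.068],"jaw":1}]'
python3 -c "
from h import *
go(.3,-61.7,.0215,93.38,-1)"
```

```text
time_s: 19.55
tcp_pos: [0.5307, 0.1102, 0.0673]
tool_rot: [[-0.999, -0.052, 0.001], [-0.052, 0.999, 0.0], [-0.001, 0.0, -1.0]]
contact_force: [0.6, -0.6, -1.1]
opening: 0.451
gripper_force: 51.6
tcp [0.5307 0.1102 0.0673] target [0.5298 0.1114] travel [0.0009 0.0012 0.0458] turn -0.0066
```

```bash
python3 -m creep '[{"travel":[0.001,0.001,0],"turn":[0,0,-0.007],"jaw":1},{"travel":[0.001,0.001,0.015],"turn":[0,0,-0.007],"jaw":1},{"travel":[0.001,0.001,0.03],"turn":[0,0,-0.007],"jaw":1},{"travel":[0.001,0.001,0.04],"turn":[0,0,-0.007],"jaw":1},{"travel":[0.001,0.001,0.044],"turn":[0,0,-0.007],"jaw":1},{"travel":[0.001,0.001,0.046],"turn":[0,0,-0.007],"jaw":1},{"travel":[0.001,0.001,0.046],"turn":[0,0,-0.007],"jaw":1},{"travel":[0.001,0.001,0.046],"turn":[0,0,-0.007],"jaw":1}]'
```

```text
time_s: 20.55
tcp_pos: [0.529, 0.111, 0.0221]
tool_rot: [[-0.998, -0.059, -0.001], [-0.059, 0.998, -0.0], [0.001, -0.0, -1.0]]
contact_force: [-11.0, -2.4, 21.9]
opening: 0.453
gripper_force: 54.2
```

```bash
python3 -m creep '[{"travel":[0,0,-0.001],"turn":[0,0,0],"jaw":0.3},{"travel":[0,0,-0.001],"turn":[0,0,0],"jaw":0.3},{"travel":[0,0,-0.001],"turn":[0,0,0],"jaw":0.3},{"travel":[0,0,-0.03],"turn":[0,0,0],"jaw":0.3},{"travel":[-0.03,0.02,-0.08],"turn":[0,0,0],"jaw":0},{"travel":[-0.07,0.04,-0.13],"turn":[0,0,0],"jaw":0},{"travel":[-0.08,0.06,-0.15],"turn":[0,0,0],"jaw":0},{"travel":[-0.08,0.06,-0.15],"turn":[0,0,0],"jaw":0}]'
python3 - <<'E'
from h import *
p,im=snap('r2'); cv2.imwrite('pics/r2c.png',cv2.resize(im[0:300,100:500],(800,600),interpolation=cv2.INTER_CUBIC))
E
```

```text
time_s: 21.55
tcp_pos: [0.6069, 0.177, 0.1722]
tool_rot: [[-0.998, -0.061, 0.003], [-0.061, 0.998, 0.001], [-0.003, 0.001, -1.0]]
contact_force: [-0.6, 0.1, -1.1]
opening: 0.998
gripper_force: 0.0
```

View pics/r2c.png

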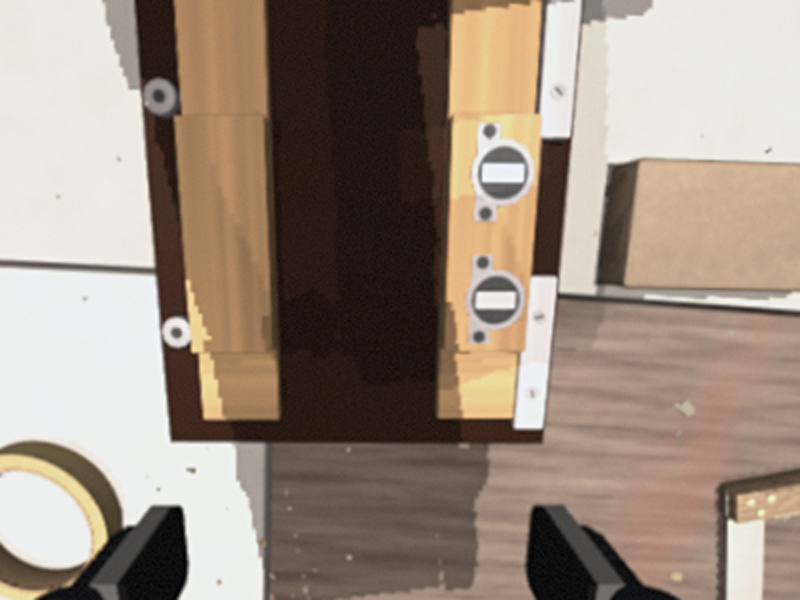

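```bash
python3 - <<'E'
from h import *
p,im=load('r2')
A=lambda L:[((x+.5)/2-.5+100,(y+.5)/2-.5) for x,y in L]
P=np.array([(118,-104),(118,104),(-55,-92),(55,-92),(-38,84),(26,84)])/1000
q=np.r_[cast(p,A([(172,441),(543,441)]),.008),cast(p,A([(160,95),(177,331),(541,137),(532,276)]),.018)][:,:2]
th,R,t,r=rigid(P,q);print(np.degrees(th),t,(r*1000).round(1).tolist())
for L in ([(174,114),(265,115),(190,352),(273,352)],[(450,114),(541,114),(444,350),(526,350)]):
    s=cast(p,A(L),.032)[:,:2];print(((s-t)@R*1000).round(1).tolist())
E
```

```text
3.2225006148754622 [0.526254   0.17431822] [[-0.9, 0.7], [0.4, 0.0], [0.6, 1.6], [-0.3, 1.7], [0.4, -1.5], [-0.2, -2.6]]
[[-44.7, -83.5], [-44.2, -42.7], [63.4, -83.7], [63.2, -42.5]]
[[-45.1, 39.8], [-45.7, 80.6], [61.7, 41.9], [61.4, 82.6]]
```

```bash
python3 -c "
from h import *
p,_=load('p1'); print(cast(p,[(402,108),(380,207)],.003))
goto([.605,-.135],.1,18.1)"
```

```text
[[ 0.69808699 -0.10735264  0.003     ]
 [ 0.68951887 -0.24202784  0.003     ]]
tcp [0.6056 0.1759 0.1705] target [ 0.605 -0.135] travel [ 0.0193 -0.3103  0.0705] turn 1.3151
```

```bash
python3 -m creep '[{"travel":[0.003,-0.05,0],"turn":[0,0,0.18],"jaw":0.1},{"travel":[0.006,-0.1,0],"turn":[0,0,0.36],"jaw":0.1},{"travel":[0.009,-0.15,0],"turn":[0,0,0.54],"jaw":0.1},{"travel":[0.012,-0.2,0],"turn":[0,0,0.72],"jaw":0.1},{"travel":[0.015,-0.25,0.02],"turn":[0,0,0.9],"jaw":0.1},{"travel":[0.019,-0.3,0.04],"turn":[0,0,1.08],"jaw":0.1},{"travel":[0.019,-0.31,0.06],"turn":[0,0,1.26],"jaw":0.1},{"travel":[0.019,-0.31,0.07],"turn":[0,0,1.315],"jaw":0.1}]'
python3 - <<'E'
from h import *
goto([.605,-.135],.006,18.1)
E
```

```text
time_s: 22.6
tcp_pos: [0.6029, -0.1363, 0.0979]
tool_rot: [[-0.304, 0.953, -0.004], [0.953, 0.304, 0.001], [0.002, -0.004, -1.0]]
contact_force: [0.6, -0.1, 1.0]
opening: 0.9
gripper_force: 0.0
tcp [ 0.6029 -0.1363  0.0979] target [ 0.605 -0.135] travel [0.0004 0.0028 0.0919] turn -0.0067
```

```bash
python3 -m creep '[{"travel":[0,0.001,0.03],"turn":[0,0,0],"jaw":0.1},{"travel":[0,0.001,0.06],"turn":[0,0,0],"jaw":0.1},{"travel":[0,0.001,0.085],"turn":[0,0,0],"jaw":0.1},{"travel":[0,0.001,0.093],"turn":[0,0,0],"jaw":0.1},{"travel":[0,0.001,0.093],"turn":[0,0,0],"jaw":0.1},{"travel":[0,0.001,0.093],"turn":[0,0,0],"jaw":1},{"travel":[0,0.001,0.093],"turn":[0,0,0],"jaw":1},{"travel":[0,0.001,0.093],"turn":[0,0,0],"jaw":1}]' 50
python3 -m creep '[{"travel":[0,0,0],"turn":[0,0,0],"jaw":1},{"travel":[0,0,0],"turn":[0,0,0],"jaw":1},{"travel":[0,0,0],"turn":[0,0,0],"jaw":1},{"travel":[0,0,-0.05],"turn":[0,0,0],"jaw":1},{"travel":[0,0,-0.1],"turn":[0,0,0],"jaw":1},{"travel":[0,0,-0.12],"turn":[0,0,0],"jaw":1},{"travel":[0,0,-0.12],"turn":[0,0,0],"jaw":1},{"travel":[0,0,-0.12],"turn":[0,0,0],"jaw":1}]' 
cat >> h.py <<'E'
def endof(tag,half,dz):
    p,im=snap(tag); s=state(); T=s['tcp_pos'];R=s['tool_rot']
    q=proj(p,T+R@np.array([half/1e3,0,0])+[0,0,dz-.004])[0]; print('expect',q.round(1))
    c=int(round(q[0])); g=im[:,c-15:c+15].mean(1).mean(1); d=np.abs(np.diff(g))
    print([(i,float(d[i].round(1))) for i in range(max(0,int(q[1])-25),int(q[1])+25) if d[i]>6])
    g=cv2.cvtColor(im,cv2.COLOR_BGR2HSV)[:,:,1].astype(int)
    for r in (int(q[1])+15,int(q[1])+40):
        dd=np.abs(np.diff(g[r])); print(r,[(int(i),int(g[r,i]),int(g[r,i+1])) for i in np.where(dd>30)[0] if 150<i<420])
    return p,T,R
E
python3 -c "
from h import *
endof('g4',80.5,.0165)"
```

```text
time_s: 23.6
tcp_pos: [0.6067, -0.1347, 0.009]
tool_rot: [[-0.31, 0.951, 0.002], [0.951, 0.31, -0.001], [-0.001, 0.001, -1.0]]
contact_force: [-1.0, 0.2, 6.0]
opening: 0.598
gripper_force: 53.0
time_s: 24.6
tcp_pos: [0.6055, -0.1344, 0.1267]
tool_rot: [[-0.31, 0.951, -0.002], [0.951, 0.31, 0.0], [0.001, -0.001, -1.0]]
contact_force: [-0.5, 0.5, -1.9]
opening: 0.587
gripper_force: 53.4
expect [277.1  99.6]
[(98, 8.8), (99, 7.5)]
114 [(216, 24, 61), (217, 61, 107), (338, 107, 66), (339, 66, 31), (379, 46, 94), (400, 65, 14)]
139 [(218, 35, 97), (337, 95, 45), (392, 36, 74)]
```

```bash
python3 -c "
from h import *
go(-73.5,-.2,.07,3.38,.2)"
```

```text
tcp [ 0.6054 -0.1343  0.1264] target [0.4536 0.1683] travel [ 0.3347 -0.0505  0.0569] turn 0.2562
```

```bash
python3 -m creep '[{"travel":[0.055,-0.008,0],"turn":[0,0,0.13],"jaw":1},{"travel":[0.11,-0.016,0],"turn":[0,0,0.256],"jaw":1},{"travel":[0.165,-0.025,0],"turn":[0,0,0.256],"jaw":1},{"travel":[0.22,-0.034,0],"turn":[0,0,0.256],"jaw":1},{"travel":[0.275,-0.042,0],"turn":[0,0,0.256],"jaw":1},{"travel":[0.335,-0.05,0],"turn":[0,0,0.256],"jaw":1},{"travel":[0.335,-0.05,0.04],"turn":[0,0,0.256],"jaw":1},{"travel":[0.335,-0.05,0.056],"turn":[0,0,0.256],"jaw":1}]'
python3 -m creep '[{"travel":[0,0,0],"turn":[0,0,0],"jaw":1},{"travel":[0,0,0],"turn":[0,0,0],"jaw":1},{"travel":[0,0,0],"turn":[0,0,0],"jaw":1},{"travel":[0,0,0],"turn":[0,0,0],"jaw":1},{"travel":[0,0,0],"turn":[0,0,0],"jaw":1},{"travel":[0,0,0],"turn":[0,0,0],"jaw":1},{"travel":[0,0,0],"turn":[0,0,0],"jaw":1},{"travel":[0,0,0],"turn":[0,0,0],"jaw":1}]'
python3 - <<'E'
from h import *
go(-73.5,-.2,.021,3.38,.2)
p,im=snap('h2')
T=state()['tcp_pos']
# side camera crop for later
cv2.imwrite('pics/h2c.png',cv2.resize(im[0:330,80:480],(727,600),interpolation=cv2.INTER_CUBIC))
E
```

```text
time_s: 25.65
tcp_pos: [0.4533, 0.1685, 0.0696]
tool_rot: [[-0.06, 0.998, -0.004], [0.998, 0.06, -0.001], [-0.001, -0.004, -1.0]]
contact_force: [0.3, -0.4, -1.6]
opening: 0.59
gripper_force: 53.3
time_s: 26.65
tcp_pos: [0.4548, 0.1685, 0.0718]
tool_rot: [[-0.059, 0.998, 0.0], [0.998, 0.059, 0.0], [0.0, 0.0, -1.0]]
contact_force: [0.7, -0.6, -1.4]
opening: 0.593
gripper_force: 53.3
tcp [0.4548 0.1685 0.0718] target [0.4536 0.1683] travel [-0.0001 -0.0012  0.0508] turn 0.0002
```

```bash
python3 -m creep '[{"travel":[0,-0.001,0],"turn":[0,0,0],"jaw":1},{"travel":[0,-0.001,0.015],"turn":[0,0,0],"jaw":1},{"travel":[0,-0.001,0.025],"turn":[0,0,0],"jaw":1},{"travel":[0,-0.001,0.033],"turn":[0,0,0],"jaw":1},{"travel":[0,-0.001,0.038],"turn":[0,0,0],"jaw":1},{"travel":[0,-0.001,0.042],"turn":[0,0,0],"jaw":1},{"travel":[0,-0.001,0.042],"turn":[0,0,0],"jaw":1},{"travel":[0,-0.001,0.042],"turn":[0,0,0],"jaw":1}]'
```

```text
time_s: 27.7
tcp_pos: [0.4539, 0.1684, 0.03]
tool_rot: [[-0.059, 0.998, 0.0], [0.998, 0.059, 0.0], [0.0, 0.0, -1.0]]
contact_force: [-0.3, -0.3, -1.1]
opening: 0.593
gripper_force: 53.4
```

```bash
python3 -m creep '[{"travel":[0,0,0.004],"turn":[0,0,0],"jaw":1},{"travel":[0,0,0.006],"turn":[0,0,0],"jaw":1},{"travel":[0,0,0.008],"turn":[0,0,0],"jaw":1},{"travel":[0,0,0.009],"turn":[0,0,0],"jaw":1},{"travel":[0,0,0.0095],"turn":[0,0,0],"jaw":1},{"travel":[0,0,0.0095],"turn":[0,0,0],"jaw":1},{"travel":[0,0,0.0095],"turn":[0,0,0],"jaw":1},{"travel":[0,0,0.0095],"turn":[0,0,0],"jaw":1}]'
```

```text
time_s: 28.7
tcp_pos: [0.4537, 0.1684, 0.021]
tool_rot: [[-0.059, 0.998, -0.0], [0.998, 0.059, -0.0], [-0.0, -0.0, -1.0]]
contact_force: [-4.6, -1.0, 12.7]
opening: 0.592
gripper_force: 54.9
```

```bash
python3 -m creep '[{"travel":[0,0,-0.001],"turn":[0,0,0],"jaw":0.2},{"travel":[0,0,-0.001],"turn":[0,0,0],"jaw":0.2},{"travel":[0,0,-0.001],"turn":[0,0,0],"jaw":0.2},{"travel":[0,0,-0.04],"turn":[0,0,0],"jaw":0.2},{"travel":[-0.02,0.005,-0.09],"turn":[0,0,0],"jaw":0.2},{"travel":[-0.07,0.02,-0.1],"turn":[0,0,0],"jaw":0.2},{"travel":[-0.12,0.03,-0.1],"turn":[0,0,0],"jaw":0.2},{"travel":[-0.17,0.04,-0.1],"turn":[0,0,0],"jaw":0.2}]'
python3 -c "
from h import *
goto([.6018,-.3744],.1,3.3)"
```

```text
time_s: 29.7
tcp_pos: [0.5041, -0.0005, 0.1206]
tool_rot: [[-0.059, 0.998, 0.001], [0.998, 0.059, -0.0], [-0.0, 0.001, -1.0]]
contact_force: [-0.4, -0.1, -0.6]
opening: 0.8
gripper_force: 0.0
tcp [ 5.041e-01 -5.000e-04  1.206e-01] target [ 0.6018 -0.3744] travel [-0.379   0.0753  0.0206] turn 0.0018
```

```bash
python3 -m creep '[{"travel":[-0.06,0.012,0],"turn":[0,0,0],"jaw":0.2},{"travel":[-0.12,0.024,0],"turn":[0,0,0],"jaw":0.2},{"travel":[-0.18,0.036,0],"turn":[0,0,0],"jaw":0.2},{"travel":[-0.24,0.048,0],"turn":[0,0,0],"jaw":0.2},{"travel":[-0.3,0.06,0],"turn":[0,0,0],"jaw":0.2},{"travel":[-0.36,0.072,0.01],"turn":[0,0,0],"jaw":0.2},{"travel":[-0.379,0.075,0.02],"turn":[0,0,0],"jaw":0.2},{"travel":[-0.379,0.075,0.02],"turn":[0,0,0],"jaw":0.2}]'
python3 - <<'E'
from h import *
T=state()['tcp_pos']
p,T,R=endof('g5',80.5,.024-T[2])
im=load('g5')[1]
goto([.6018,-.3744],.008,3.3)
E
```

```text
time_s: 30.7
tcp_pos: [0.6003, -0.3736, 0.0988]
tool_rot: [[-0.057, 0.998, -0.002], [0.998, 0.057, 0.001], [0.001, -0.002, -1.0]]
contact_force: [0.1, -0.2, -0.1]
opening: 0.799
gripper_force: 0.0
expect [278.5 106.7]
[(108, 11.3), (109, 8.8)]
121 [(254, 34, 86), (303, 107, 64), (304, 64, 30)]
146 [(254, 29, 68), (255, 68, 113), (302, 110, 73), (303, 73, 27), (405, 12, 48), (406, 48, 143), (407, 143, 198), (408, 198, 150)]
tcp [ 0.6006 -0.3726  0.0996] target [ 0.6018 -0.3744] travel [-0.002   0.0012  0.0916] turn 0.001
```

```bash
python3 -m creep '[{"travel":[-0.002,0.0005,0.03],"turn":[0,0,0],"jaw":0.2},{"travel":[-0.002,0.0005,0.06],"turn":[0,0,0],"jaw":0.2},{"travel":[-0.002,0.0005,0.085],"turn":[0,0,0],"jaw":0.2},{"travel":[-0.002,0.0005,0.092],"turn":[0,0,0],"jaw":0.2},{"travel":[-0.002,0.0005,0.092],"turn":[0,0,0],"jaw":0.2},{"travel":[-0.002,0.0005,0.092],"turn":[0,0,0],"jaw":1},{"travel":[-0.002,0.0005,0.092],"turn":[0,0,0],"jaw":1},{"travel":[-0.002,0.0005,0.092],"turn":[0,0,0],"jaw":1}]' 50
python3 -m creep '[{"travel":[0,0,0],"turn":[0,0,0],"jaw":1},{"travel":[0,0,0],"turn":[0,0,0],"jaw":1},{"travel":[0,0,0],"turn":[0,0,0],"jaw":1},{"travel":[0,0,-0.05],"turn":[0,0,0],"jaw":1},{"travel":[0,0,-0.1],"turn":[0,0,0],"jaw":1},{"travel":[0,0,-0.12],"turn":[0,0,0],"jaw":1},{"travel":[0,0,-0.12],"turn":[0,0,0],"jaw":1},{"travel":[0,0,-0.12],"turn":[0,0,0],"jaw":1}]' 
python3 -c "
from h import *
endof('g6',80.5,.0155)
go(82.3,-.2,.07,3.38,0)"
```

```text
time_s: 31.75
tcp_pos: [0.6022, -0.3753, 0.0097]
tool_rot: [[-0.059, 0.998, 0.002], [0.998, 0.059, -0.001], [-0.001, 0.002, -1.0]]
contact_force: [-0.4, 0.1, 6.8]
opening: 0.409
gripper_force: 52.1
time_s: 32.75
tcp_pos: [0.6008, -0.3743, 0.1261]
tool_rot: [[-0.059, 0.998, -0.003], [0.998, 0.059, 0.002], [0.002, -0.002, -1.0]]
contact_force: [-0.9, -0.3, -1.1]
opening: 0.402
gripper_force: 51.3
expect [277.7  99.9]
[(96, 12.2), (97, 11.2)]
114 [(235, 29, 82), (319, 108, 60), (320, 60, 29)]
139 [(236, 34, 88), (318, 108, 62), (393, 8, 91), (394, 91, 188), (397, 191, 148), (398, 148, 183)]
tcp [ 0.6008 -0.3742  0.1259] target [0.6091 0.1777] travel [0.5503 0.041  0.057 ] turn 0.0001
```

```bash
python3 -m creep '[{"travel":[0.06,0.004,0],"turn":[0,0,0],"jaw":1},{"travel":[0.12,0.009,0],"turn":[0,0,0],"jaw":1},{"travel":[0.18,0.013,0],"turn":[0,0,0],"jaw":1},{"travel":[0.24,0.018,0],"turn":[0,0,0],"jaw":1},{"travel":[0.3,0.022,0],"turn":[0,0,0],"jaw":1},{"travel":[0.36,0.027,0],"turn":[0,0,0],"jaw":1},{"travel":[0.42,0.031,0],"turn":[0,0,0],"jaw":1},{"travel":[0.48,0.036,0],"turn":[0,0,0],"jaw":1}]'
python3 -c "
from h import *
go(82.5,-.2,.07,3.38,.8)"
```

```text
time_s: 33.8
tcp_pos: [0.6084, 0.1083, 0.1268]
tool_rot: [[-0.059, 0.998, -0.002], [0.998, 0.059, -0.0], [-0.0, -0.002, -1.0]]
contact_force: [1.0, -0.4, -0.8]
opening: 0.403
gripper_force: 51.2
tcp [0.6084 0.1083 0.1268] target [0.6093 0.1769] travel [0.0684 0.0051 0.0568] turn 0.0001
```

```bash
python3 -m creep '[{"travel":[0.04,0.003,0],"turn":[0,0,0],"jaw":1},{"travel":[0.068,0.005,0],"turn":[0,0,0],"jaw":1},{"travel":[0.068,0.005,0.03],"turn":[0,0,0],"jaw":1},{"travel":[0.068,0.005,0.055],"turn":[0,0,0],"jaw":1},{"travel":[0.068,0.005,0.055],"turn":[0,0,0],"jaw":1},{"travel":[0.068,0.005,0.055],"turn":[0,0,0],"jaw":1},{"travel":[0.068,0.005,0.055],"turn":[0,0,0],"jaw":1},{"travel":[0.068,0.005,0.055],"turn":[0,0,0],"jaw":1}]'
python3 -c "
from h import *
go(82.5,-.2,.03,3.38,.8)"
```

```text
time_s: 34.8
tcp_pos: [0.6105, 0.1747, 0.0741]
tool_rot: [[-0.059, 0.998, 0.001], [0.998, 0.059, 0.0], [0.0, 0.001, -1.0]]
contact_force: [-0.5, 0.7, -1.0]
opening: 0.405
gripper_force: 51.2
tcp [0.6105 0.1747 0.0741] target [0.6093 0.1769] travel [ 0.0023 -0.0011  0.0441] turn 0.0001
```

```bash
python3 -m creep '[{"travel":[0.0023,-0.001,0],"turn":[0,0,0],"jaw":1},{"travel":[0.0023,-0.001,0.015],"turn":[0,0,0],"jaw":1},{"travel":[0.0023,-0.001,0.022],"turn":[0,0,0],"jaw":1},{"travel":[0.0023,-0.001,0.022],"turn":[0,0,0],"jaw":1},{"travel":[0.0023,-0.001,0.022],"turn":[0,0,0],"jaw":1},{"travel":[0.0023,-0.001,0.022],"turn":[0,0,0],"jaw":1},{"travel":[0.0023,-0.001,0.022],"turn":[0,0,0],"jaw":1},{"travel":[0.0023,-0.001,0.022],"turn":[0,0,0],"jaw":1}]'
python3 -c "
from h import *
go(82.5,-.2,.0215,3.38,.8)"
```

```text
time_s: 35.8
tcp_pos: [0.6091, 0.1769, 0.0515]
tool_rot: [[-0.059, 0.998, 0.0], [0.998, 0.059, 0.0], [0.0, 0.0, -1.0]]
contact_force: [1.1, -0.2, -0.3]
opening: 0.411
gripper_force: 51.2
tcp [0.6091 0.1769 0.0515] target [0.6093 0.1769] travel [-0.      0.0002  0.03  ] turn 0.0002
```

```bash
python3 -m creep '[{"travel":[0,0,0.01],"turn":[0,0,0],"jaw":1},{"travel":[0,0,0.018],"turn":[0,0,0],"jaw":1},{"travel":[0,0,0.023],"turn":[0,0,0],"jaw":1},{"travel":[0,0,0.026],"turn":[0,0,0],"jaw":1},{"travel":[0,0,0.028],"turn":[0,0,0],"jaw":1},{"travel":[0,0,0.0295],"turn":[0,0,0],"jaw":1},{"travel":[0,0,0.0295],"turn":[0,0,0],"jaw":1},{"travel":[0,0,0.0295],"turn":[0,0,0],"jaw":1}]'
```

```text
time_s: 36.8
tcp_pos: [0.6091, 0.1769, 0.022]
tool_rot: [[-0.059, 0.998, 0.0], [0.998, 0.059, 0.0], [0.0, 0.0, -1.0]]
contact_force: [0.1, -0.9, -1.6]
opening: 0.407
gripper_force: 51.2
```

```bash
python3 -m creep '[{"travel":[0,0,0.001],"turn":[0,0,0],"jaw":1},{"travel":[0,0,0.001],"turn":[0,0,0],"jaw":1},{"travel":[0,0,0.001],"turn":[0,0,0],"jaw":0.35},{"travel":[0,0,0.001],"turn":[0,0,0],"jaw":0.35},{"travel":[0,0,0.001],"turn":[0,0,0],"jaw":0.35},{"travel":[0,0,-0.03],"turn":[0,0,0],"jaw":0.35},{"travel":[-0.02,-0.02,-0.08],"turn":[0,0,0],"jaw":0.2},{"travel":[-0.06,-0.06,-0.12],"turn":[0,0,0],"jaw":0.2}]'
python3 -m creep '[{"travel":[-0.03,-0.03,-0.02],"turn":[0,0,0],"jaw":0},{"travel":[-0.04,-0.03,-0.04],"turn":[0,0,0],"jaw":0},{"travel":[-0.04,-0.03,-0.04],"turn":[0,0,0],"jaw":0},{"travel":[-0.04,-0.03,-0.04],"turn":[0,0,0],"jaw":0},{"travel":[-0.04,-0.03,-0.04],"turn":[0,0,0],"jaw":0},{"travel":[-0.04,-0.03,-0.04],"turn":[0,0,0],"jaw":0},{"travel":[-0.04,-0.03,-0.04],"turn":[0,0,0],"jaw":0},{"travel":[-0.04,-0.03,-0.04],"turn":[0,0,0],"jaw":0}]'
python3 - <<'E'
from h import *
p,im=snap('f1'); cv2.imwrite('pics/f1c.png',cv2.resize(im[0:300,80:480],(800,600),interpolation=cv2.INTER_CUBIC))
E
```

```text
time_s: 37.8
tcp_pos: [0.5567, 0.1176, 0.1397]
tool_rot: [[-0.06, 0.998, 0.002], [0.998, 0.06, 0.0], [0.0, 0.002, -1.0]]
contact_force: [0.5, -0.4, -0.1]
opening: 0.798
gripper_force: 0.0
time_s: 38.8
tcp_pos: [0.5288, 0.076, 0.1778]
tool_rot: [[-0.059, 0.998, -0.0], [0.998, 0.059, -0.0], [-0.0, -0.0, -1.0]]
contact_force: [0.0, -0.2, -0.6]
opening: 1.001
gripper_force: 0.0
```

View pics/f1c.png

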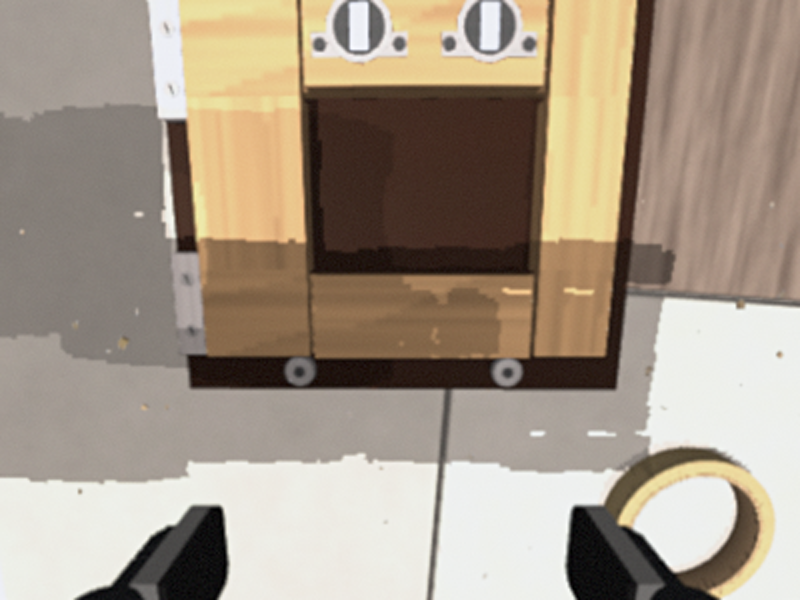

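The picture shows a closed, square frame. The wide rail is at the short fence (columns 190–310), the narrow rail at columns 535–635, and both rail ends line up with the plain stile's edge at row 357. The robot is clear.

```bash
python3 -c "
from workcell import workorder
print(workorder.job_done())"
```

```text
the job is handed in; nothing more can be done
None
```

I moved the sanding block to the strip beside the long fence and dry-fitted the frame on the board in the order asked. In the last picture the laps I could see look closed and flush, though the hinge-stile edge was partly out of view. The tape roll and pencil were not touched, and I handed the job in at about 39 s.

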